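# Open a display case by feeling for its lock's notch

### The arm

A 6-joint arm with a two-finger parallel gripper is mounted at the origin on the work surface. World frame = base frame: x ahead of the robot, y to its left, z up, the work surface at z = 0. Lengths are in m, angles in degrees, forces in N, time in s.
With the tool pointing down it reaches from about 0.4 to 0.825 m from the base axis. Payload 7 kg.
Tool frame: the origin (TCP) lies at the very end of the fingers, on their centre line; the grasp point (between the pads) lies 19 mm behind it (ctrl.pinch_z is the distance from the TCP to the grasp point, in m); z points along the fingers, x is the direction in which the jaws open and shut, and the axes are right-handed (so a half turn about z gives the same grasp; the last joint's range is limited). The gripper opens to 88 mm and grips with 3 to 60 N. Pads are 19 mm wide; open, the fingers measure 130 mm over their backs; the gripper's body (78 mm by 193 mm) begins 47 mm behind the grasp point.
Start: joints at [-50.816, 20.546, 0.682, 0, -70.136, -16.507], TCP at [0.26, -0.623, 0.227] pointing down, gripper open.
Joint ranges: [-176.03, 176.03], [-82.01, 121.73], [-58.28, 71.71], [-173.87, 95.51], [-174.79, -0.11], [-173.66, 173.66]. Speed limits (degrees/s): [136.94, 136.94, 172.46, 180, 180, 180].

### API

Orientations are given as [roll, pitch, yaw] about the fixed x, y, z axes, in that order (R = Rz(yaw) Ry(pitch) Rx(roll)).
In Python, from plant import ctrl gives the robot as it stands.
- The arm moves only by the tool carry_out, never from a script. Its argument "increments" is a list of rows, each a list of 7 numbers: the turn, a rotation vector about the world's x, y, z in degrees, then the shift along the world's x, y, z in mm, then the closure, from 0 (fully open) to 1 (shut). In form: [[ax, ay, az, dx, dy, dz, grip], ...]. A call has 1 to 20 rows; each row is the pose to reach, as a shift and turn from the pose commanded when the call began; what a row does not reach only later rows make up. A row lasts 1/8 s, in which the tool goes at most 62.5 mm and 10.7 degrees, less where a joint would pass 70% of its speed; a pose out of reach is approached as far as the arm can. A call with a gripper value outside its range is refused whole. The fingers move at their own pace and stop on an object; the grip force is fixed at half the most. Time passes only in rows, so rows that repeat a pose let the fingers close. It gives the time, the measured TCP pose, the force and the opening at its end, in the units of the state.
- ctrl.get_obs(): the state, without advancing time (a new reading comes with each control period).
- ctrl.snapshot(name): name is "scene" or "top" or "wrist"; returns a dict with "pixels" (420x560x3 uint8, blue, green, red), "intrinsics" (3x3 intrinsics, pixels), "rvec" (rotation vector, rad) and "tvec" (3), from world to camera coordinates, as OpenCV has them; the wrist camera has in their place "hand_eye" (4x4, takes a point from camera to tool coordinates, whose origin is the TCP and whose axes are the tool frame's). Camera axes: x right, y down, z forward; pixel columns grow to the right and rows downward; lengths in m; the calibration is good to about 2 mm. A picture is of the moment at which its call begins: read the wrist's pose just before it. There is no depth.
- ctrl.close_job(): hands the job in, once; it reports no verdict.
Trained networks look in a picture, given as the dict that the camera call returned (one of the last four; its "shot" number tells which), for a name from the list of things; names that differ only in an ending like _2 or _b are one class to them, and where a whole thing is asked for, a point or a joint stands for the part that bears it (a point fixed in the world has none). Each returns a list of dicts, best first, with "confidence" (0 to 1); they miss things now and then, are a little off and sometimes report something else, mostly with a low value. They report only what shows in the picture. A call takes as long as a camera call.
- ctrl.search_frame(picture, label): "centre" ([x, y, z] in m, in world coordinates, good to about 4 mm: the middle of the surface that is visible of it).
- ctrl.outline_of(picture, label): "pixels" (420x560 bool, what is visible of it).
The state is a dict: "clock": time; "joint_pos": joint angles; "qvel": joint speeds; "tau": joint torques, N m; "tool_pos": TCP position; "orientation": TCP orientation; "force": force on the tool from outside, world axes, zero at the start; "moment": the same for the moment, N m; "opening": finger opening in m.
Only numpy, scipy, OpenCV 4.12 (cv2) and the standard library are available. Lean on these libraries where they do the work, as an engineer would, in place of code of your own. Each camera call takes 0.05 s, during which the arm holds its last target. There are 200 camera calls.

### The job

Open the small locked display case on the counter. Turn its black knob clockwise, feeling for the place where the resistance dips and then stiffens as the bolt drops into a hidden notch, so that the cover is free; then slide the clear cover fully open towards the front, gently, without forcing its pull or squeezing it hard, and let go. Leave everything else on the counter where it is.

Things in the scene. Friction and masses are not known exactly. Their poses are not given: they have to be found in the camera images.
- knob_grip (a point): Point to grip on the black lock knob, on its upright axis. The knob: a disc 48 mm wide, 10 mm high, with an upright bar on it 46 mm long, 14 mm thick; the bar's top is 14 mm above this point, the disc's top 23 mm below it, the housing's top 36 mm below. Site x runs along the bar, y across it (grip across y), z up; it turns with the knob. Grip with 20 to 30 N.
- knob (a joint): Turn of the knob, rad, clockwise from above; starts at 0 to 0.3, stops at 0 and 3.0. Turning takes 0.07 N m all round except at one hidden notch, unseen, somewhere from 0.8 to 2.5, new each time. The bolt frees the cover only within 0.04 rad of it. Let go within 0.08 rad of it, the knob centres itself; elsewhere it stays. If passed: turn back 0.3 and feel again.
- case: White display case, fixed to the counter, 200 x 192 x 80 mm, lock housing with the knob on its left (+y) side; origin under the tray's middle, axes as the pull's. Feel of the notch, turning clockwise: the resistance falls from 0.07 to -0.1 N m over 0.15 rad (knob pulls ahead), climbs steeply at the notch to +0.25 or 0.3, is 0.07 again 0.15 rad on. At rest a reading may be lower by up to 0.14.
- pull_grip (a point): Point to grip on the upright aluminium pull of the clear cover (196 x 180 mm), 20 mm below the pull's top, 24 mm above the cover's top face. The pull is 12 mm thick along the point's x, 70 mm long along y, 44 mm high; z up. The cover slides open along the point's -x, towards the robot's side.
- cover (a joint): How far the cover is open, m: 0 shut, 0.100 at its stop. Unlocked it slides with 2 to 3 N and stays where left; locked it stops dead after 1 to 2 mm. The fingers may bear on the cover and its pull with at most 60 N (the squeeze of both fingers and the pull together): grip with about 10 N or push with the tips, and stop when the pull passes 12 N.
- bottle: Bystander: clear bottle with a red cap, 56 mm wide, 120 mm high, standing behind the lock housing; leave it. Origin at the centre of its underside.
- tape_roll: Bystander: grey roll of tape, 90 mm across, 30 mm high, lying at the rear right corner of the case; leave it. Origin at the centre of its underside.
- carton: Bystander: brown carton 75 x 55 x 45 mm behind the case; leave it. Origin at the centre of its underside.
- cup: Bystander: grey cup 70 mm wide, 60 mm high, beside the case; leave it. Origin at the centre of its underside.
- screwdriver: Bystander: screwdriver 180 mm long, lying to the left; leave it. Origin at the centre of its underside.
- brush: Bystander: paint brush 200 mm long, lying to the right; leave it. Origin at the centre of its underside.
- socket: Bystander: steel socket, a cylinder 36 mm wide, 30 mm high, in front of the lock housing; leave it. Origin at the centre of its underside.

How it is judged (in metres and radians):
At the end, for the whole second after the job is handed in: The cover is slid open by at least 90 mm of its 100 mm and is at rest (value of joint cover above 0.09 m and velocity of joint cover between -0.01 and 0.01 m/s); the robot touches nothing.
It fails at once if the fingers bear on the cover and its pull with more than 60 N (squeeze of both fingers and pull together) (contact force between the fingers and cover above 60 N).
It fails at once if something else on the counter is moved by more than 20 mm (distance of any of bottle, tape_roll, carton, cup, screwdriver, brush, socket from where it was at the start of the episode above 0.02 m).
It also fails if it takes over 72 s, if anything falls off the work surface, if the arm or the gripper's body presses on something with over 40 N, if the wrist force passes 120 N, or if a joint passes its speed limit or range.

## Working session

There is one attempt and no reset: what is moved stays moved. The work goes in short steps, Python scripts to look and compute and a tool call to move; the robot and the scene stay as the last step left them, time stands still between calls to the robot, and variables do not carry over. Pictures are saved under pics/ and viewed, about 8 in all and at most 12, crops included, and the job is handed in when it is done.

Besides the shell and the picture viewer there is one more tool, called after "Emit:" in YAML: its name, and indented under it one key for each argument. carry_out: Moves the arm, as the interface text tells. Its arguments: {"type":"object","properties":{"increments":{"type":"array"}},"required":["increments"]}

```bash
mkdir -p pics; cat > h.py <<'E'
import numpy as np,cv2
from plant import ctrl
def save(p,n): cv2.imwrite('pics/'+n+'.png',p['pixels'])
def px(p,X):
    return cv2.projectPoints(np.array(X,float).reshape(-1,3),np.array(p['rvec']),np.array(p['tvec']),np.array(p['intrinsics']),None)[0].reshape(-1,2)
def ray(p,uv,z):
    R=cv2.Rodrigues(np.array(p['rvec'],float))[0];t=np.array(p['tvec'],float).ravel()
    d=R.T@np.linalg.inv(p['intrinsics'])@np.array([*uv,1.]);c=-R.T@t
    return c+d*(z-c[2])/d[2]
E
python3 - <<'E'
from h import *
o=ctrl.get_obs();print(o)
for n in('scene','top'):
    p=ctrl.snapshot(n);save(p,n)
    for l in('knob_grip','knob','case','pull_grip','cover','bottle','socket','cup'):
        r=ctrl.search_frame(p,l)
        print(n,l,[(np.round(q['centre'],3).tolist(),round(q['confidence'],2)) for q in r[:2]])
    for l in('knob','pull_grip'):
        r=ctrl.outline_of(p,l)
        if r:
            m=r[0]['pixels'].astype(np.uint8);c=cv2.findContours(m,0,1)[0];c=max(c,key=cv2.contourArea);print(l,m.sum(),cv2.minAreaRect(c))
a=cv2.imread('pics/scene.png');b=cv2.imread('pics/top.png')
E
```

```text
{'clock': 0.0, 'joint_pos': array([-5.08130414e+01,  2.05930829e+01,  6.35808406e-01, -2.05511185e-02,
       -7.01376461e+01, -1.65065919e+01]), 'qvel': array([-0.0422042 , -0.06139527,  0.02865443, -0.03279874,  0.02239216,
       -0.00130656]), 'tau': array([ 2.75791681e-03, -5.82715380e+01,  2.93055975e+01,  6.99669912e+00,
        7.02558857e-03, -1.46841026e-04]), 'tool_pos': array([ 0.26006238, -0.62236602,  0.22561821]), 'orientation': array([-1.79991551e+02, -9.64982046e-02,  1.12673361e+02]), 'force': array([-0.07074405, -0.08226053, -0.6289676 ]), 'moment': array([-0.00553506,  0.00736408,  0.01948829]), 'opening': 0.08736443359328061}
scene knob_grip [([0.556, 0.001, 0.108], 0.5)]
scene knob [([0.558, 0.003, 0.106], 0.61)]
scene case [([0.549, -0.081, 0.083], 0.94)]
scene pull_grip [([0.52, -0.143, 0.088], 0.6), ([0.592, -0.34, 0.027], 0.44)]
scene cover [([0.518, -0.145, 0.087], 0.84)]
scene bottle [([0.69, -0.022, 0.07], 0.67), ([0.521, -0.137, 0.089], 0.41)]
scene socket [([0.45, 0.022, 0.033], 0.49), ([0.55, -0.081, 0.084], 0.34)]
scene cup [([0.413, -0.316, 0.043], 0.66), ([0.673, -0.149, 0.046], 0.56)]
knob 231 ((276.0, 216.0), (16.0, 14.0), 90.0)
pull_grip 2578 ((262.1173400878906, 185.53970336914062), (44.01542282104492, 66.53296661376953), 77.73522186279297)
top knob_grip [([0.551, -0.012, 0.094], 0.82)]
top knob [([0.549, -0.004, 0.095], 0.59)]
top case [([0.521, -0.115, 0.082], 0.95)]
top pull_grip [([0.512, -0.149, 0.084], 0.72)]
top cover [([0.515, -0.153, 0.086], 0.74), ([0.418, -0.307, 0.019], 0.73)]
top bottle [([0.67, -0.038, 0.082], 0.89)]
top socket []
top cup [([0.418, -0.308, 0.019], 0.84)]
knob 263 ((266.1999816894531, 201.40003967285156), (16.994115829467773, 17.8885440826416), 63.43495178222656)
pull_grip 4846 ((320.4176330566406, 213.87060546875), (67.790771484375, 73.75635528564453), 12.52880859375)
```

```bash
python3 - <<'E'
import cv2
b=cv2.imread('pics/top.png')[140:290,200:400]
cv2.imwrite('pics/topc.png',cv2.resize(b,None,fx=4,fy=4,interpolation=2))
E
```

```text
(no output)
```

View pics/topc.png

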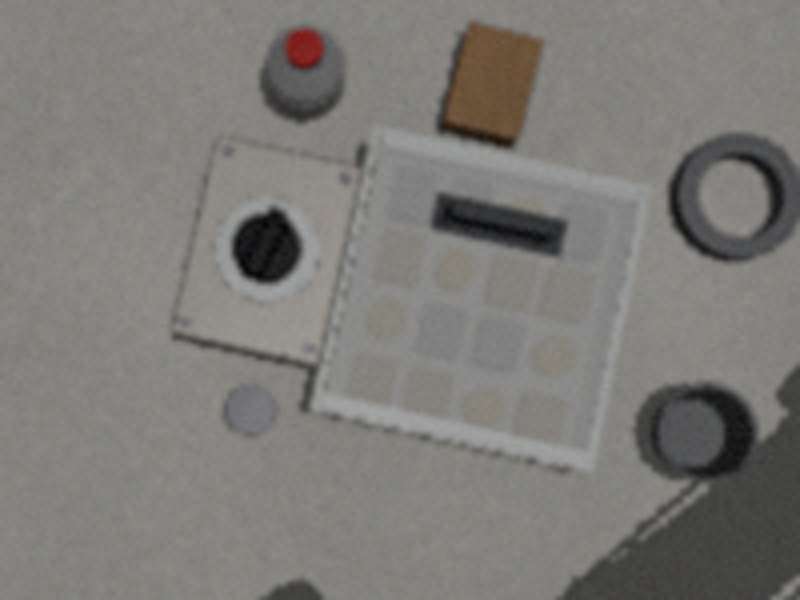

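View pics/scene.png

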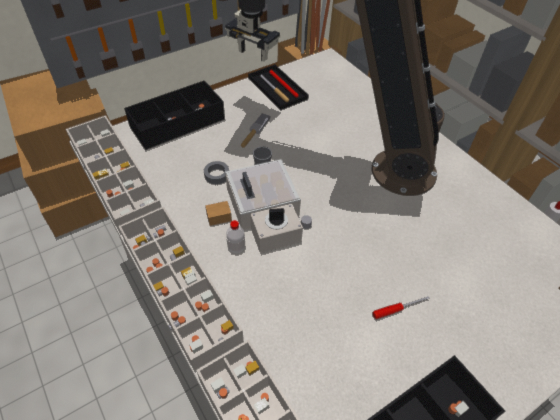

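The top crop shows the case yawed about -12°, with the pull at about (500,225) and the knob at about (267,247) in crop pixels. The scene view agrees. I'll move over the knob and look with the wrist camera.

```bash
python3 - <<'E'
from h import *
p=ctrl.snapshot('top')
print('knob',ray(p,(266.7,201.5),.115),'pull',ray(p,(325,196),.12))
cs=[(370,128),(648,186),(590,467),(308,408)]
for c in cs: print('corner',ray(p,(200+c[0]/4,140+c[1]/4),.08))
hs=[(220,138),(172,335)]
for c in hs: print('hous',ray(p,(200+c[0]/4,140+c[1]/4),.075))
print(ctrl.snapshot('wrist')['hand_eye'])
E
```

```text
knob [ 0.54856151 -0.00707991  0.115     ] pull [ 0.55797571 -0.16029925  0.12      ]
corner [ 0.63166519 -0.07889067  0.08      ]
corner [ 0.58603912 -0.26662514  0.08      ]
corner [ 0.39742055 -0.21848971  0.08      ]
corner [ 0.44224429 -0.03098387  0.08      ]
hous [0.62871326 0.02401623 0.075     ]
hous [0.49434978 0.05980329 0.075     ]
[[ 9.99999869e-01 -5.11568937e-04  6.95979463e-06  1.74294727e-04]
 [ 4.93554382e-04  9.68189698e-01  2.50216835e-01 -6.75149307e-02]
 [-1.34741562e-04 -2.50216799e-01  9.68189824e-01 -1.57979149e-01]
 [ 0.00000000e+00  0.00000000e+00  0.00000000e+00  1.00000000e+00]]
```

Emit:
carry_out:
  increments:
    - [0,0,10,10,30,20,0]
    - [0,0,20,30,70,30,0]
    - [0,0,30,50,110,30,0]
    - [0,0,40,70,150,30,0]
    - [0,0,50,90,195,30,0]
    - [0,0,60,110,240,30,0]
    - [0,0,70,130,280,30,0]
    - [0,0,80,150,325,30,0]
    - [0,0,90,170,370,30,0]
    - [0,0,100,190,415,30,0]
    - [0,0,110,210,460,30,0]
    - [0,0,120,230,500,30,0]
    - [0,0,130,250,540,30,0]
    - [0,0,140,270,575,30,0]
    - [0,0,150,285,605,30,0]
    - [0,0,157,290,615,30,0]
    - [0,0,157,290,615,30,0]
    - [0,0,157,290,615,30,0]

```text
clock: 3.45
tool_pos: [0.5499, -0.0082, 0.2566]
orientation: [180.0, -0.0, -90.5]
force: [0.1, 0.5, 0.7]
opening: 0.0874
```

```bash
cat >> h.py <<'E'
from scipy.spatial.transform import Rotation as Ro
def wrist():
    o=ctrl.get_obs();p=ctrl.snapshot('wrist')
    T=np.eye(4);T[:3,:3]=Ro.from_euler('xyz',o['orientation'],degrees=True).as_matrix();T[:3,3]=o['tool_pos']
    M=np.linalg.inv(T@p['hand_eye']);p2=dict(p);p2['rvec']=cv2.Rodrigues(M[:3,:3])[0];p2['tvec']=M[:3,3]
    return o,p,p2
E
python3 - <<'E'
from h import *
o,p,w=wrist();save(p,'w1');print(o['tool_pos'],o['orientation'],o['joint_pos'],o['force'],o['moment'])
for l in('knob_grip','knob','case','pull_grip','cover'):
    r=ctrl.search_frame(p,l);print(l,[(np.round(q['centre'],3).tolist(),round(q['confidence'],2)) for q in r[:2]])
np.savez('w1',**{k:w[k] for k in('rvec','tvec','intrinsics')})
E
```

```text
[ 0.54994656 -0.00820709  0.25660676] [ 1.79998380e+02 -1.92318805e-03 -9.04877196e+01] [ 1.95551191e+01  7.69017284e+00 -1.25447942e+01  1.33376658e-03
 -6.97672141e+01  6.99566999e+01] [0.12100099 0.45851515 0.6995098 ] [-0.14254712  0.10472124 -0.01198859]
knob_grip [([0.554, -0.002, 0.094], 0.89), ([0.554, -0.139, 0.084], 0.7)]
knob [([0.554, -0.0, 0.09], 0.57), ([0.592, -0.34, 0.028], 0.45)]
case [([0.556, -0.091, 0.084], 0.74), ([0.591, -0.344, 0.029], 0.57)]
pull_grip [([0.554, -0.142, 0.088], 0.8)]
cover [([0.552, -0.143, 0.085], 0.56)]
```

View pics/w1.png

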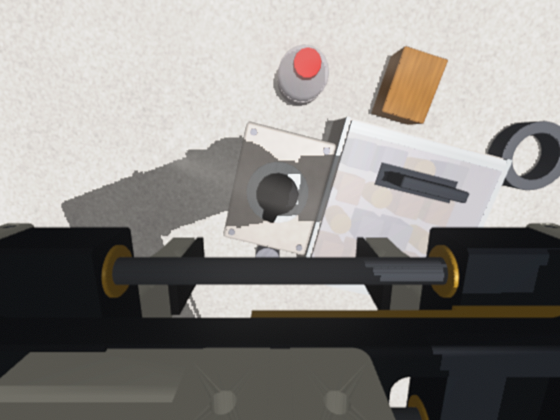

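The wrist view shows the knob at about (275,195), with the bar seeming to point near image-down, and the pull at about (422,183). I'll take a brightened crop for the bar's direction.

```bash
python3 - <<'E'
import cv2,numpy as np
a=cv2.imread('pics/w1.png')
def g(c,f,k):return np.clip(cv2.resize(c,None,fx=f,fy=f,interpolation=2).astype(float)*k,0,255).astype(np.uint8)
x=g(a[155:235,235:315],6,3.0);y=g(a[150:215,365:480],4,1.5)
out=np.zeros((480,800,3),np.uint8);out[:,:480]=x[:480,:480];out[:260,490:800]=y[:260,:310]
b=cv2.imread('pics/top.png');z=g(b[185:220,248:288],7,3);z=z[:215,:280];out[262:262+z.shape[0],490:490+z.shape[1]]=z
cv2.imwrite('pics/w1c.png',out)
E
```

```text
(no output)
```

View pics/w1c.png

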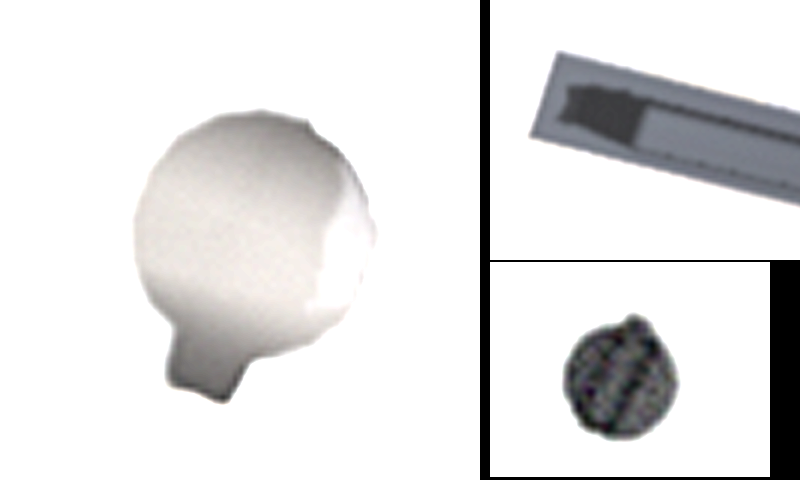

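```bash
python3 - <<'E'
from h import *
from scipy.optimize import least_squares
w=dict(np.load('w1.npz'));t=ctrl.snapshot('top')
def f(v,full=False):
    x,y,z,a=v;c,s=np.cos(a),np.sin(a)
    P=lambda u,q,h:[x+u*c-q*s,y+u*s+q*c,z+h]
    A=px(w,[P(-.023,.007,.014),P(-.023,-.007,.014),P(0,0,-.023)])-[(263.3,219.2),(272,222),(277.5,194.2)]
    B=px(t,[P(0,0,-.023),P(.023,0,.014)])-[(266.6,201.9),(269,193)]
    return np.r_[A.ravel(),1.5*B.ravel()]
r=least_squares(f,[.55,-.005,.11,-.35],x_scale=.01);print(r.x,np.degrees(r.x[3]),r.cost,r.fun.round(1))
for z in(.1,.105,.11,.115):
    g=least_squares(lambda v:f([v[0],v[1],z,v[2]]),[.55,-.005,-.35]);print(z,g.x,g.cost)
# pull top corners wrist crop: (557,52),(530,137)
for z in(.12,.125,.13):
    print(z,[ray(w,(365+(u-490)/4,150+v/4),z)[:2].round(4) for u,v in((557,52),(530,137))])
o=ctrl.outline_of(ctrl.snapshot('wrist'),'case')
# case/housing rear-left corners
print('hous rear-left', [ray(w,(249,122),z)[:2].round(4) for z in(.06,.07,.08)],'top',[ray(t,(255,174.5),z)[:2].round(4) for z in(.06,.07,.08)])
print('tray RL',[ray(w,(347,119),z)[:2].round(4) for z in(.07,.08,.09)],'top',[ray(t,(293,172),z)[:2].round(4) for z in(.07,.08,.09)])
E
```

```text
[ 0.54937838 -0.00515429  0.10873273 -0.4263645 ] -24.428886573499824 5.609591589062928 [-1.6 -1.2  2.   1.3 -0.4 -0.4 -0.5  0.8  0.4 -0.3]
0.1 [ 0.54784326 -0.00466107 -0.40403924] 8.569884782615599
0.105 [ 0.54871883 -0.0049393  -0.41650328] 6.1574746376022995
0.11 [ 0.54960339 -0.00522877 -0.42982747] 5.6735569728739135
0.115 [ 0.55049626 -0.00553049 -0.44409949] 7.194215494813348
0.12 [array([ 0.5867, -0.1105]), array([ 0.5653, -0.1053])]
0.125 [array([ 0.5872, -0.1088]), array([ 0.5662, -0.1037])]
0.13 [array([ 0.5877, -0.1071]), array([ 0.567 , -0.1021])]
hous rear-left [array([0.6295, 0.0269]), array([0.6291, 0.0259]), array([0.6288, 0.0248])] top [array([0.6315, 0.0248]), array([0.6296, 0.0243]), array([0.6278, 0.0238])]
tray RL [array([ 0.6314, -0.0848]), array([ 0.6309, -0.0826]), array([ 0.6305, -0.0804])] top [array([ 0.6335, -0.0807]), array([ 0.6316, -0.0803]), array([ 0.6298, -0.0798])]
```

Emit:
carry_out:
  increments:
    - [0,0,-7,0,1,-25,0]
    - [0,0,-14,0,3,-60,0]
    - [0,0,-22,-1,3,-95,0]
    - [0,0,-22,-1,3,-125,0]
    - [0,0,-22,-1,3,-145,0]
    - [0,0,-22,-1,3,-157,0]
    - [0,0,-22,-1,3,-162,0]
    - [0,0,-22,-1,3,-162,0]

```text
clock: 4.9
tool_pos: [0.5495, -0.0048, 0.0948]
orientation: [-180.0, 0.0, -112.3]
force: [-0.1, -0.1, 0.4]
opening: 0.0877
```

```bash
python3 - <<'E'
from h import *
o,p,w=wrist();save(p,'w2');print(o['tool_pos'],o['orientation'],o['force'],o['moment'])
a=p['pixels'];cv2.imwrite('pics/w2.png',np.clip(a[100:400,130:430].astype(float)*2,0,255).astype(np.uint8).repeat(2,0).repeat(2,1))
E
```

```text
[ 0.54945681 -0.00477274  0.09484101] [-1.79982587e+02  7.15345692e-03 -1.12318914e+02] [-0.12838152 -0.14708473  0.42191209] [-0.06688483  0.1628037  -0.02156884]
```

View pics/w2.png

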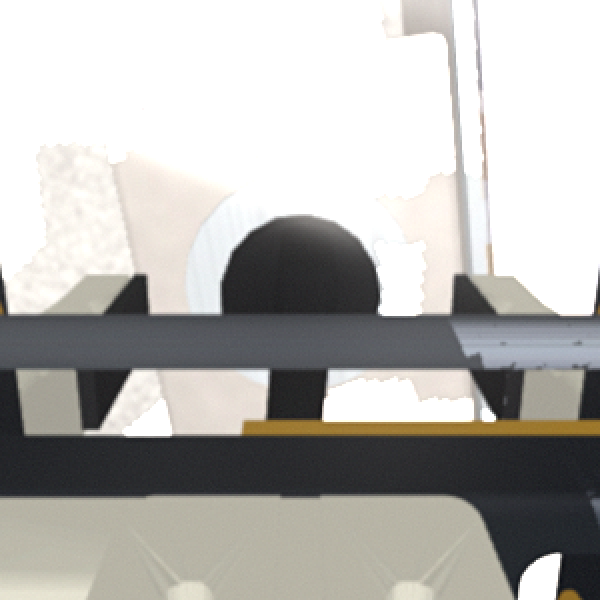

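The bar stands upright in the image at about x=297, midway between the fingers, so it is centred and aligned. Closing.

Emit:
carry_out:
  increments:
    - [0,0,0,0,0,0,1]
    - [0,0,0,0,0,0,1]
    - [0,0,0,0,0,0,1]
    - [0,0,0,0,0,0,1]
    - [0,0,0,0,0,0,1]
    - [0,0,0,0,0,0,1]

```text
clock: 5.7
tool_pos: [0.5492, -0.0048, 0.0945]
orientation: [180.0, -0.0, -112.3]
force: [-0.5, -0.1, 0.1]
opening: 0.0333
```

```bash
python3 - <<'E'
from h import *
o=ctrl.get_obs();print(o['clock'],o['opening'],o['orientation'],o['force'],o['moment'])
E
```

```text
5.7 0.03326214814547703 [ 1.79996054e+02 -3.20428943e-03 -1.12322160e+02] [-0.51276193 -0.12975836  0.09241726] [-0.044866    0.10503843 -0.01310847]
```

Emit:
carry_out:
  increments:
    - [0,0,0,0,0,0,1]
    - [0,0,0,0,0,0,1]
    - [0,0,0,0,0,0,1]
    - [0,0,-3,0,0,0,1]
    - [0,0,-6,0,0,0,1]
    - [0,0,-9,0,0,0,1]
    - [0,0,-12,0,0,0,1]
    - [0,0,-15,0,0,0,1]
    - [0,0,-18,0,0,0,1]

```text
clock: 6.82
tool_pos: [0.5495, -0.0044, 0.0946]
orientation: [-180.0, 0.0, -130.4]
force: [0.6, 1.8, -0.7]
opening: 0.0139
```

```bash
cat > r.py <<'E'
from h import *
o=ctrl.get_obs();print(round(o['clock'],2),round(o['opening'],4),'yaw',round(o['orientation'][2],2),'F',o['force'].round(2),'M',o['moment'].round(3),'q6d',o['qvel'][5].round(1),'tau6',o['tau'][5].round(3))
E
python3 r.py
```

```text
6.83 0.0139 yaw -130.4 F [ 0.63  1.78 -0.71] M [ 0.721 -0.157  0.029] q6d -23.9 tau6 0.586
```

Emit:
carry_out:
  increments:
    - [0,0,-2,0,0,0,1]
    - [0,0,-4,0,0,0,1]

```text
clock: 7.08
tool_pos: [0.5496, -0.0044, 0.0946]
orientation: [-180.0, 0.1, -134.4]
force: [1.5, 4.3, -1.5]
opening: 0.0141
```

```bash
python3 r.py
```

```text
7.08 0.0141 yaw -134.4 F [ 1.47  4.35 -1.51] M [ 1.304 -0.385  0.077] q6d -16.1 tau6 0.358
```

Emit:
carry_out:
  increments:
    - [0,0,-2,0,0.5,0,1]
    - [0,0,-4,0.2,1,0,1]

```text
clock: 7.32
tool_pos: [0.5496, -0.0042, 0.0946]
orientation: [-180.0, -0.0, -138.4]
force: [3.4, -3.1, -2.7]
opening: 0.0138
```

```bash
python3 r.py
```

```text
7.33 0.0138 yaw -138.43 F [ 3.37 -3.08 -2.65] M [-1.075 -1.137  0.12 ] q6d -16.3 tau6 0.371
```

Emit:
carry_out:
  increments:
    - [0,0,-2,0,0,0,1]
    - [0,0,-4,0,0,0,1]

```text
clock: 7.58
tool_pos: [0.5497, -0.0041, 0.0946]
orientation: [-180.0, 0.0, -142.5]
force: [4.2, -2.4, -4.1]
opening: 0.014
```

```bash
python3 r.py
```

```text
7.58 0.014 yaw -142.45 F [ 4.2  -2.42 -4.1 ] M [-1.197 -1.564  0.101] q6d -15.9 tau6 0.364
```

Emit:
carry_out:
  increments:
    - [0,0,-2,0,0,0,1]
    - [0,0,-4,0,0,0,1]

```text
clock: 7.82
tool_pos: [0.5497, -0.0041, 0.0946]
orientation: [-180.0, 0.0, -146.5]
force: [3.5, -3.3, -4.1]
opening: 0.0139
```

```bash
python3 r.py
```

```text
7.83 0.0139 yaw -146.46 F [ 3.5  -3.27 -4.07] M [-1.068 -1.671  0.115] q6d -15.8 tau6 0.352
```

Emit:
carry_out:
  increments:
    - [0,0,-2,0,0,0,1]
    - [0,0,-4,0,0,0,1]

```text
clock: 8.07
tool_pos: [0.5498, -0.0041, 0.0946]
orientation: [-180.0, 0.0, -150.5]
force: [4.2, -2.8, -5.1]
opening: 0.0136
```

```bash
python3 r.py
```

```text
8.07 0.0136 yaw -150.45 F [ 4.24 -2.85 -5.09] M [-0.993 -1.724  0.071] q6d -15.8 tau6 0.357
```

Emit:
carry_out:
  increments:
    - [0,0,-2,0,0,0,1]
    - [0,0,-4,0,0,0,1]

```text
clock: 8.32
tool_pos: [0.5498, -0.004, 0.0946]
orientation: [-180.0, 0.0, -154.5]
force: [4.4, -2.9, -4.1]
opening: 0.0141
```

```bash
python3 r.py
```

```text
8.32 0.0141 yaw -154.45 F [ 4.4  -2.91 -4.11] M [-0.951 -1.814  0.097] q6d -15.9 tau6 0.359
```

Emit:
carry_out:
  increments:
    - [0,0,-2,0,0,0,1]
    - [0,0,-4,0,0,0,1]

```text
clock: 8.57
tool_pos: [0.5499, -0.004, 0.0946]
orientation: [-180.0, 0.0, -158.5]
force: [4.4, -1.6, -4.6]
opening: 0.0138
```

```bash
python3 r.py
```

```text
8.57 0.0138 yaw -158.45 F [ 4.44 -1.59 -4.56] M [-0.928 -1.92   0.109] q6d -15.9 tau6 0.348
```

Emit:
carry_out:
  increments:
    - [0,0,-2,0,0,0,1]
    - [0,0,-4,0,0,0,1]

```text
clock: 8.82
tool_pos: [0.55, -0.004, 0.0946]
orientation: [-180.0, 0.0, -162.5]
force: [5.9, -2.6, -4.8]
opening: 0.014
```

```bash
python3 r.py
```

```text
8.82 0.014 yaw -162.45 F [ 5.94 -2.58 -4.78] M [-0.984 -2.046  0.072] q6d -15.8 tau6 0.357
```

Emit:
carry_out:
  increments:
    - [0,0,-2,0,0,0,1]
    - [0,0,-4,0,0,0,1]

```text
clock: 9.07
tool_pos: [0.5501, -0.0039, 0.0946]
orientation: [-180.0, 0.1, -166.5]
force: [5.7, -3.2, -5.5]
opening: 0.0138
```

```bash
python3 r.py
```

```text
9.07 0.0138 yaw -166.45 F [ 5.67 -3.22 -5.55] M [-0.925 -2.141  0.103] q6d -15.9 tau6 0.355
```

Emit:
carry_out:
  increments:
    - [0,0,-2,0,0,0,1]
    - [0,0,-4,0,0,0,1]

```text
clock: 9.32
tool_pos: [0.5502, -0.0039, 0.0946]
orientation: [-180.0, 0.1, -170.4]
force: [5.2, -3.1, -6.0]
opening: 0.0136
```

```bash
python3 r.py
```

```text
9.32 0.0136 yaw -170.45 F [ 5.24 -3.11 -5.97] M [-0.958 -2.227  0.097] q6d -15.8 tau6 0.346
```

Emit:
carry_out:
  increments:
    - [0,0,-2,0.3,-0.2,0,1]
    - [0,0,-4,0.6,-0.4,0,1]

```text
clock: 9.57
tool_pos: [0.5503, -0.004, 0.0946]
orientation: [180.0, 0.0, -174.5]
force: [3.4, 1.7, -3.2]
opening: 0.0136
```

```bash
python3 r.py
```

```text
9.57 0.0136 yaw -174.46 F [ 3.42  1.68 -3.21] M [ 0.455 -1.178  0.127] q6d -15.6 tau6 0.352
```

Emit:
carry_out:
  increments:
    - [0,0,-2,0,0,0,1]
    - [0,0,-4,0,0,0,1]

```text
clock: 9.82
tool_pos: [0.5503, -0.004, 0.0946]
orientation: [180.0, 0.0, -178.5]
force: [5.8, 0.3, -4.1]
opening: 0.0142
```

```bash
python3 r.py
```

```text
9.82 0.0142 yaw -178.45 F [ 5.81  0.28 -4.09] M [ 0.329 -1.863  0.182] q6d -16.0 tau6 0.354
```

Emit:
carry_out:
  increments:
    - [0,0,-2,0,0,0,1]
    - [0,0,-4,0,0,0,1]

```text
clock: 10.07
tool_pos: [0.5504, -0.004, 0.0946]
orientation: [180.0, 0.0, 177.6]
force: [5.2, 0.3, -5.4]
opening: 0.0139
```

```bash
python3 r.py
```

```text
10.07 0.0139 yaw 177.55 F [ 5.23  0.31 -5.37] M [ 0.261 -1.993  0.106] q6d -15.8 tau6 0.349
```

Emit:
carry_out:
  increments:
    - [0,0,-2,0,0,0,1]
    - [0,0,-4,0,0,0,1]

```text
clock: 10.32
tool_pos: [0.5505, -0.004, 0.0946]
orientation: [180.0, 0.0, 173.6]
force: [6.7, 0.6, -4.6]
opening: 0.0136
```

```bash
python3 r.py
```

```text
10.32 0.0136 yaw 173.55 F [ 6.69  0.56 -4.63] M [ 0.277 -2.082  0.064] q6d -15.8 tau6 0.414
```

Emit:
carry_out:
  increments:
    - [0,0,-2,0,0,0,1]
    - [0,0,-4,0,0,0,1]

```text
clock: 10.58
tool_pos: [0.5505, -0.004, 0.0946]
orientation: [180.0, 0.1, 169.5]
force: [5.9, 0.5, -5.3]
opening: 0.014
```

```bash
python3 r.py
```

```text
10.57 0.014 yaw 169.54 F [ 5.88  0.47 -5.27] M [ 0.176 -2.223 -0.031] q6d -16.0 tau6 0.472
```

Emit:
carry_out:
  increments:
    - [0,0,-2,0,0,0,1]
    - [0,0,-4,0,0,0,1]

```text
clock: 10.82
tool_pos: [0.5506, -0.004, 0.0946]
orientation: [180.0, 0.1, 165.6]
force: [5.5, 0.4, -6.5]
opening: 0.0141
```

```bash
python3 r.py
```

```text
10.82 0.0141 yaw 165.55 F [ 5.52  0.42 -6.5 ] M [ 0.045 -2.421  0.128] q6d -15.9 tau6 0.325
```

The resistance dipped near 169.5° and has risen again at 165.5°. I'll probe a little further.

Emit:
carry_out:
  increments:
    - [0,0,-1,0,0,0,1]

```text
clock: 10.95
tool_pos: [0.5507, -0.004, 0.0946]
orientation: [180.0, 0.1, 164.6]
force: [7.1, -0.1, -6.1]
opening: 0.0139
```

```bash
python3 r.py
```

```text
10.95 0.0139 yaw 164.59 F [ 7.1  -0.1  -6.05] M [ 0.004 -2.376  0.188] q6d -7.4 tau6 -0.126
```

Emit:
carry_out:
  increments:
    - [0,0,-1,0,0,0,1]

```text
clock: 11.08
tool_pos: [0.5507, -0.004, 0.0946]
orientation: [180.0, 0.1, 163.6]
force: [5.6, -0.6, -6.5]
opening: 0.0144
```

```bash
python3 r.py
```

```text
11.07 0.0144 yaw 163.61 F [ 5.56 -0.56 -6.55] M [ 0.014 -2.389  0.267] q6d -7.8 tau6 -0.082
```

Emit:
carry_out:
  increments:
    - [0,0,1,0,0,0,1]
    - [0,0,2,0,0,0,1]
    - [0,0,2,0,0,0,1]
    - [0,0,2,0,0,0,0]
    - [0,0,2,0,0,0,0]
    - [0,0,2,0,0,0,0]
    - [0,0,2,0,0,0,0]
    - [0,0,2,0,0,0,0]
    - [0,0,2,0,0,0,0]
    - [0,0,2,0,0,0,0]

```text
clock: 12.32
tool_pos: [0.55, -0.0042, 0.0945]
orientation: [-180.0, -0.0, 165.7]
force: [-0.4, 0.2, 0.2]
opening: 0.078
```

```bash
python3 r.py
```

```text
12.32 0.078 yaw 165.67 F [-0.42  0.21  0.15] M [0.045 0.077 0.007] q6d 0.0 tau6 -0.0
```

Emit:
carry_out:
  increments:
    - [0,0,0,0,0,30,0]
    - [0,0,0,0,0,70,0]
    - [0,0,10,0,-10,110,0]
    - [0,0,20,0,-30,135,1]
    - [0,0,30,-5,-55,135,1]
    - [0,0,40,-10,-80,135,1]
    - [0,0,50,-15,-105,135,1]
    - [0,0,60,-20,-125,135,1]
    - [0,0,70,-20,-140,135,1]
    - [0,0,80,-20,-146,135,1]
    - [0,0,91,-20,-146,135,1]
    - [0,0,91,-20,-146,135,1]
    - [0,0,91,-20,-146,135,1]

```text
clock: 13.95
tool_pos: [0.53, -0.1501, 0.2295]
orientation: [180.0, -0.0, -103.5]
force: [-0.2, -0.4, 0.2]
opening: 0.0007
```

```bash
python3 r.py; python3 - <<'E'
from h import *
o,p,w=wrist();print(o['tool_pos'],o['orientation'])
for l in('pull_grip','cover','knob'):
    r=ctrl.search_frame(p,l);print(l,[(np.round(q['centre'],3).tolist(),round(q['confidence'],2)) for q in r[:2]])
np.savez('w3',**{k:w[k] for k in('rvec','tvec','intrinsics')})
cv2.imwrite('pics/w3.png',p['pixels']);a=p['pixels'][90:270,130:400];cv2.imwrite('pics/w3c.png',cv2.resize(a,None,fx=2.9,fy=2.9,interpolation=2))
E
```

```text
13.95 0.0007 yaw -103.55 F [-0.19 -0.37  0.21] M [-0.078  0.128 -0.026] q6d 0.5 tau6 0.107
[ 0.52999376 -0.1501339   0.22953438] [ 1.79995071e+02 -1.10968646e-03 -1.03547988e+02]
pull_grip [([0.559, -0.158, 0.088], 0.94)]
cover [([0.557, -0.16, 0.087], 0.94), ([0.564, -0.117, 0.083], 0.58)]
knob [([0.554, -0.01, 0.106], 0.55)]
```

View pics/w3c.png

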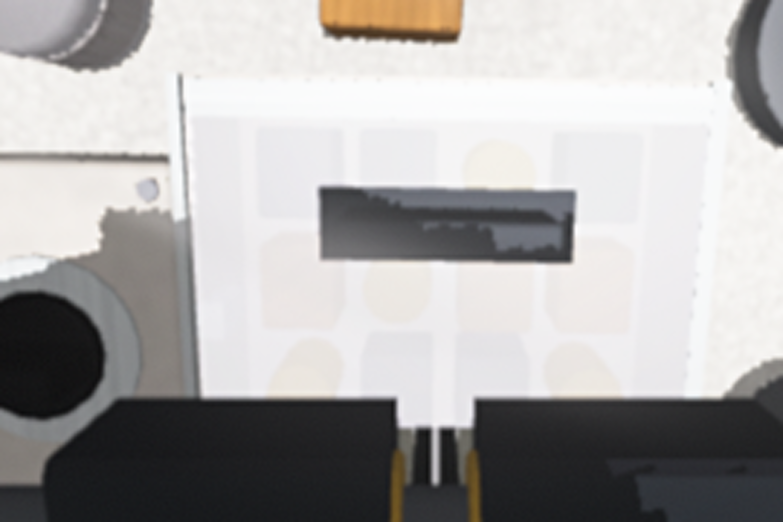

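The case edges are level in this view, so its yaw is -13.5°. The pull outline runs from about (320,187) to (577,262) in the crop. I'll size it at both candidate heights.

```bash
python3 - <<'E'
from h import *
w=dict(np.load('w3.npz'));a=np.radians(-13.5);R=np.array([[np.cos(a),np.sin(a)],[-np.sin(a),np.cos(a)]])
f=lambda u,v,z:ray(w,(130+u/2.9,90+v/2.9),z)[:2]
O=f(190,80,.083)
for z in(.083,.128):
    for n,q in dict(o=[(320,187),(577,190),(320,262),(573,262)],i=[(330,205),(560,212),(420,222),(545,222)]).items():
        print(z,n,[(R@(f(*c,z)-[.514,-.149])*1000).round(1).tolist() for c in q])
print('cover rear L/R',[(R@(f(*c,.083)-[.514,-.149])*1000).round(1).tolist() for c in[(185,78),(722,90)]])
print('cam', -cv2.Rodrigues(w['rvec'])[0].T@w['tvec'].ravel())
E
```

```text
0.083 o [[61.3, 42.9], [60.1, -48.1], [34.6, 43.8], [34.4, -47.7]]
0.083 i [[55.0, 39.6], [52.4, -42.4], [48.9, 7.6], [48.9, -37.1]]
0.128 o [[64.4, 36.9], [63.4, -40.6], [41.6, 37.7], [41.5, -40.3]]
0.128 i [[59.0, 34.1], [56.8, -35.7], [53.8, 6.8], [53.8, -31.3]]
cover rear L/R [[98.2, 87.9], [94.0, -96.6]]
cam [ 0.59434732 -0.16588748  0.38750781]
```

Pull geometry: the rear face is at about x_case = 54 mm, y ≈ -2 mm, with its top at about 0.128. The gripper grips with a fixed 30 N, so I'll push from behind with the closed fingertips instead of gripping the pull.

Emit:
carry_out:
  increments:
    - [0,0,0,20,-6,0,1]
    - [0,0,0,45,-15,-20,1]
    - [0,0,0,58,-19,-50,1]
    - [0,0,0,58,-19,-80,1]
    - [0,0,0,58,-19,-105,1]
    - [0,0,0,58,-19,-120,1]
    - [0,0,0,58,-19,-125,1]
    - [0,0,0,58,-19,-125,1]

```text
clock: 15.15
tool_pos: [0.5884, -0.1692, 0.105]
orientation: [-180.0, -0.0, -103.3]
force: [0.2, -0.7, 0.9]
opening: 0.0009
```

```bash
python3 r.py
```

```text
15.15 0.0009 yaw -103.32 F [ 0.23 -0.66  0.88] M [-0.065  0.122  0.011] q6d 0.2 tau6 -0.006
```

Emit:
carry_out:
  increments:
    - [0,0,0,-2,0.5,0,1]
    - [0,0,0,-4,1,0,1]
    - [0,0,0,-6,1.4,0,1]
    - [0,0,0,-8,1.9,0,1]

```text
clock: 15.65
tool_pos: [0.5799, -0.1673, 0.1048]
orientation: [-180.0, 0.0, -103.3]
force: [-0.3, 0.5, 0.3]
opening: 0.0003
```

Emit:
carry_out:
  increments:
    - [0,0,0,-1,0.2,0,1]
    - [0,0,0,-2,0.5,0,1]

```text
clock: 15.9
tool_pos: [0.5783, -0.1669, 0.1047]
orientation: [-180.0, -0.0, -103.3]
force: [1.5, -1.1, -0.8]
opening: 0.0008
```

Emit:
carry_out:
  increments:
    - [0,0,0,-1,0.2,0,1]
    - [0,0,0,-2,0.5,0,1]

```text
clock: 16.15
tool_pos: [0.5763, -0.1664, 0.1047]
orientation: [-180.0, -0.0, -103.3]
force: [2.5, -1.0, -0.3]
opening: 0.0006
```

Emit:
carry_out:
  increments:
    - [0,0,0,-1,0.2,0,1]
    - [0,0,0,-2,0.5,0,1]

```text
clock: 16.4
tool_pos: [0.5741, -0.1658, 0.1046]
orientation: [-180.0, 0.0, -103.3]
force: [1.7, -0.8, -0.2]
opening: 0.0006
```

Emit:
carry_out:
  increments:
    - [0,0,0,-1,0.2,0,1]
    - [0,0,0,-2,0.5,0,1]

```text
clock: 16.65
tool_pos: [0.572, -0.1653, 0.1046]
orientation: [-180.0, 0.0, -103.3]
force: [1.8, 0.2, -1.0]
opening: 0.0006
```

A steady force of about 2 N over 6 mm means the cover is unlocked and sliding.

Emit:
carry_out:
  increments:
    - [0,0,0,-3,0.7,0,1]
    - [0,0,0,-6,1.4,0,1]
    - [0,0,0,-9,2.2,0,1]
    - [0,0,0,-12,2.9,0,1]
    - [0,0,0,-15,3.6,0,1]
    - [0,0,0,-18,4.3,0,1]
    - [0,0,0,-21,5,0,1]

```text
clock: 17.52
tool_pos: [0.5508, -0.1603, 0.1046]
orientation: [-180.0, -0.0, -103.3]
force: [2.6, 1.5, 0.6]
opening: 0.0006
```

Emit:
carry_out:
  increments:
    - [0,0,0,-3,0.7,0,1]
    - [0,0,0,-6,1.4,0,1]
    - [0,0,0,-9,2.2,0,1]
    - [0,0,0,-12,2.9,0,1]
    - [0,0,0,-15,3.6,0,1]
    - [0,0,0,-18,4.3,0,1]
    - [0,0,0,-21,5,0,1]

```text
clock: 18.4
tool_pos: [0.5298, -0.1553, 0.1046]
orientation: [-180.0, -0.0, -103.3]
force: [1.7, 0.5, 0.1]
opening: 0.0003
```

Emit:
carry_out:
  increments:
    - [0,0,0,-3,0.7,0,1]
    - [0,0,0,-6,1.4,0,1]
    - [0,0,0,-9,2.2,0,1]
    - [0,0,0,-12,2.9,0,1]
    - [0,0,0,-15,3.6,0,1]
    - [0,0,0,-18,4.3,0,1]
    - [0,0,0,-21,5,0,1]
    - [0,0,0,-24,5.8,0,1]
    - [0,0,0,-27,6.5,0,1]

```text
clock: 19.52
tool_pos: [0.5028, -0.1487, 0.1046]
orientation: [-180.0, 0.0, -103.3]
force: [3.0, 1.0, -0.1]
opening: 0.0005
```

Opened by about 78 mm. I'll go slower toward the stop.

Emit:
carry_out:
  increments:
    - [0,0,0,-2,0.5,0,1]
    - [0,0,0,-4,1,0,1]
    - [0,0,0,-6,1.4,0,1]
    - [0,0,0,-8,1.9,0,1]
    - [0,0,0,-10,2.4,0,1]
    - [0,0,0,-12,2.9,0,1]
    - [0,0,0,-14,3.4,0,1]
    - [0,0,0,-15,3.6,0,1]

```text
clock: 20.52
tool_pos: [0.4878, -0.1452, 0.1046]
orientation: [180.0, -0.0, -103.3]
force: [1.8, 0.1, 1.0]
opening: 0.0002
```

Emit:
carry_out:
  increments:
    - [0,0,0,-1,0.2,0,1]
    - [0,0,0,-2,0.5,0,1]

```text
clock: 20.78
tool_pos: [0.486, -0.1447, 0.1046]
orientation: [-180.0, -0.0, -103.3]
force: [2.8, 0.5, -0.1]
opening: 0.0003
```

Emit:
carry_out:
  increments:
    - [0,0,0,-1,0.2,0,1]
    - [0,0,0,-2,0.5,0,1]

```text
clock: 21.02
tool_pos: [0.4839, -0.1442, 0.1045]
orientation: [180.0, -0.0, -103.3]
force: [2.5, 0.8, -1.2]
opening: 0.0007
```

Still sliding freely. I'll step on until the force rises.

Emit:
carry_out:
  increments:
    - [0,0,0,-1,0.2,0,1]
    - [0,0,0,-1,0.2,0,1]

```text
clock: 21.28
tool_pos: [0.4828, -0.144, 0.1046]
orientation: [180.0, -0.0, -103.3]
force: [2.6, 0.9, 0.8]
opening: 0.0007
```

Emit:
carry_out:
  increments:
    - [0,0,0,-1,0.2,0,1]
    - [0,0,0,-1,0.2,0,1]

```text
clock: 21.52
tool_pos: [0.4819, -0.1438, 0.1045]
orientation: [180.0, -0.0, -103.3]
force: [1.1, 1.0, 0.5]
opening: 0.0004
```

Emit:
carry_out:
  increments:
    - [0,0,0,-1,0.2,0,1]
    - [0,0,0,-1,0.2,0,1]

```text
clock: 21.78
tool_pos: [0.4811, -0.1436, 0.1045]
orientation: [-180.0, 0.0, -103.3]
force: [1.4, 1.0, -0.5]
opening: 0.0003
```

Emit:
carry_out:
  increments:
    - [0,0,0,-1,0.2,0,1]
    - [0,0,0,-1,0.2,0,1]

```text
clock: 22.02
tool_pos: [0.481, -0.1435, 0.1047]
orientation: [-179.9, 0.0, -103.3]
force: [6.5, -1.7, -4.0]
opening: 0.0001
```

Emit:
carry_out:
  increments:
    - [0,0,0,-1,0.2,0,1]
    - [0,0,0,-1,0.2,0,1]

```text
clock: 22.28
tool_pos: [0.481, -0.1435, 0.1048]
orientation: [-179.8, 0.0, -103.3]
force: [9.2, -3.2, -6.3]
opening: 0.0006
```

The force has risen to about 10 N with no further motion, so the cover is at its stop. I'll back off, lift clear and check.

Emit:
carry_out:
  increments:
    - [0,0,0,3,-0.7,0,1]
    - [0,0,0,8,-1.9,0,1]
    - [0,0,0,12,-2.9,0,1]
    - [0,0,0,12,-2.9,30,1]
    - [0,0,0,12,-2.9,70,1]
    - [0,0,0,12,-2.9,110,1]
    - [0,0,0,0,0,140,1]
    - [0,0,0,-20,0,150,1]
    - [0,0,0,-20,0,150,1]
    - [0,0,0,-20,0,150,1]

```text
clock: 23.52
tool_pos: [0.459, -0.1432, 0.2542]
orientation: [180.0, -0.0, -103.3]
force: [0.3, 0.5, 1.2]
opening: 0.0002
```

```bash
python3 r.py; python3 - <<'E'
from h import *
p=ctrl.snapshot('scene')
a=p['pixels'][130:260,170:340];cv2.imwrite('pics/s4.png',cv2.resize(a,None,fx=4,fy=4,interpolation=2))
o,p,w=wrist()
for l in('pull_grip','cover'):
    r=ctrl.search_frame(p,l);print(l,[(np.round(q['centre'],3).tolist(),round(q['confidence'],2)) for q in r[:2]])
E
```

```text
23.52 0.0002 yaw -103.32 F [0.3  0.55 1.25] M [-0.086  0.158 -0.011] q6d -0.1 tau6 -0.001
pull_grip [([0.467, -0.136, 0.084], 0.91)]
cover [([0.469, -0.138, 0.088], 0.76)]
```

View pics/s4.png

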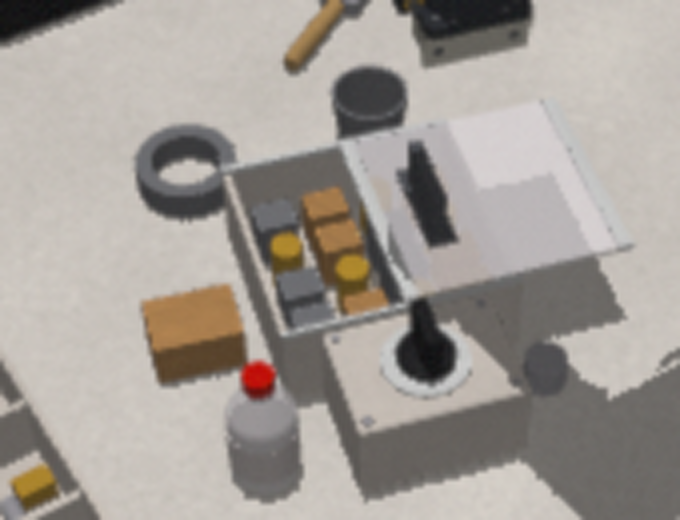

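The cover is slid well forward with the tray exposed (pull at about (430,195) in the crop), the bystanders look undisturbed, and the arm is clear.

```bash
python3 -c "
from plant import ctrl
print(ctrl.close_job())"
```

```text
the job is handed in; nothing more can be done
None
```

The case is unlocked and its cover is fully open. I handed the job in at about 23.5 s of the 72 s allowed; no verdict was reported.

- **Unlocking:** I gripped the knob's bar and turned it clockwise in 4° steps, reading the wrist moment each time. It dipped from about 0.10 to -0.03 N m, then climbed to 0.27 N m. I turned back 2° to the notch and let go so the knob could centre itself.
- **Opening:** The gripper's fixed force was too much for the pull, so I pushed it from behind with the closed fingertips. It slid at about 2–3 N until the force rose to about 10–11 N with no more motion, which I took as the stop. The fingertips had travelled about 100 mm by then.
- **Last checks:** After lifting clear, the detectors put the pull about 94 mm ahead of where it started (they are good to about 4 mm). The scene picture showed the tray uncovered, the things near the case in place by eye, and nothing touching the robot. I did not measure the bystanders' positions, and the screwdriver was outside that last picture.

One moment reading of 0.18 N m before the dip stood out, and I treated it as noise. No check failed.

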